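Show the purple soap bar to the inspection camera

ROBOT

A 6-joint arm with a two-finger parallel gripper is mounted at the origin on the work surface. World frame = base frame: x ahead of the robot, y to its left, z up, the work surface at z = 0. Lengths are in m, angles in rad, forces in N, time in s.
With the tool pointing down it reaches from about 0.35 to 0.85 m from the base axis. Payload 8.1 kg.
Tool frame: the origin (TCP) lies at the very end of the fingers, on their centre line; the grasp point (between the pads) lies 19 mm behind it; z points along the fingers, y is the line along which they close (so a half turn about z gives the same grasp; the last joint's range is limited). The gripper opens to 93 mm and grips with 3 to 60 N. Pads are 15 mm wide; open, the fingers measure 128 mm over their backs; the gripper's body (75 mm by 188 mm) begins 65 mm behind the grasp point.
Start: joints at [1.135, 0.13, 1.488, -0, 1.523, -0.085], TCP at [0.206, 0.563, 0.219] pointing down, gripper open.
Joint ranges: [-2.96, 2.96], [-0.89, 2.26], [0.02, 2.5], [-1.34, 4.48], [0, 2.73], [-2.66, 2.66]. Speed limits (rad/s): [2.39, 2.39, 2.79, 3.14, 3.14, 3.14].

INTERFACE

Orientations are given as a rotation vector (axis times angle).
In Python, from plant import monitor, eyes, ticket gives the robot as it stands.
- The arm moves only by the tool arm_command, never from a script. Its argument "deltas" is a list that holds one entry, the list of rows, each a list of 6 numbers: the shift along the world's x, y, z in cm, then the turn, a rotation vector about the world's x, y, z in degrees. In form: [[[tx, ty, tz, rx, ry, rz], ...]]. A call has 1 to 12 rows; each row shifts and turns the commanded pose from where the row before left it; what a row does not reach is not made up. A row lasts 1/12 s, in which the tool goes at most 41.7 mm and 7.16 degrees, less where a joint would pass 70% of its speed; a pose out of reach is approached as far as the arm can. A call is refused whole if a number of a shift passes 4.17 or a number of a turn 7.16, either way. A call with a gripper value outside its range is refused whole. "gripper" is the opening, from -1 (shut) to 1 (fully open), set as the call begins (left out, the last holds). The fingers move at their own pace and stop on an object; "squeeze" is the grip in N (left out, the last holds). Time passes only in rows, so rows that do not move let the fingers close. It gives the time, the measured TCP pose, the force, the opening and the grip force at its end, in the units of the state.
- monitor.read_state(): the state, without advancing time (a new reading comes with each control period).
- eyes.read_camera(name): name is "side" or "top" or "wrist"; returns the picture (384x512x3 uint8, blue, green, red); there is no depth.
- eyes.camera_model(name): a dict with "fx", "fy", "cx", "cy" (pixels), "k1" (the pictures are not rectified: a ray, as slopes to the right and down, at radius r is drawn at 1 + k1 r^2 times it, then the intrinsics apply), "rvec" (rotation vector, rad) and "tvec" (3), from world to camera coordinates, as OpenCV has them. Camera axes: x right, y down, z forward; pixel columns grow to the right and rows downward; lengths in m; the calibration is good to about 2 mm. A picture is of the moment at which its call begins: read the wrist's pose just before it. camera_model takes no time and is no camera call; for the wrist camera it gives the pose at the moment of the call.
- ticket.close_job(): hands the job in; it is judged then, once.
The state is a dict: "t": time; "q": joint angles; "dq": joint speeds; "joint_torque": joint torques, N m; "tool_pos": TCP position; "orientation": TCP orientation; "force": force on the tool from outside, world axes, zero at the start; "wrist_torque": the same for the moment, N m; "opening": finger opening in m; "gripper_force": force on a finger pad.
Only numpy, scipy, OpenCV 4.12 (cv2) and the standard library are available. Lean on these libraries where they do the work, as an engineer would, in place of code of your own. Each camera call takes 0.05 s, during which the arm holds its last target. There are 200 camera calls.

TASK

First switch the inspection light on by pushing its red-knobbed lever all the way over, away from the robot; then take the purple soap bar out of the curing tray and hold it up for the upward-looking camera, its flat underside centred on the lens, square to it and 12 cm from the glass, with the bar's long side in line with the long side of the white light panel. Finish while still holding the bar there, steady in the gripper; do not touch the camera, and leave the other soap bars and the small amber bottle where they are.

Things in the scene. Friction and masses are not known exactly. Their poses are not given: they have to be found in the camera images.
- soap_purple: The purple soap bar, 76 x 52 x 32 mm (x, y, z) with slightly rounded edges and a small paler heart 1.5 mm proud on its top, lying flat in a nest of the tray. Origin: centre of its underside; x along its length, y across its 52 mm width, z up out of its top. About 120 g.
- tray: White curing tray, fixed, 200 x 250 mm (x, y), 10 mm high, with 2 x 2 nests between 6 mm walls, each 91 x 116 mm, floor 6 mm above the bench: a bar stands 28 mm proud of the walls, its length roughly along the tray's x. Nest centres at x +-48, y +-61 mm; one bar in each, which is where varies. Origin: centre of its underside, z up.
- lens (a point): Centre of the camera's lens glass, about 110 mm up. z points out along the line of sight, up and leaning 17 to 34 degrees back towards the robot (differs each time); x runs along the 110 mm long side of the black head and its white light panel, y along the 80 mm short side. Shown right, the bar has its underside centre 120 mm out on this z, its z along z and its x along x (either way).
- camera: Inspection camera: fixed round foot, 120 mm across, and a yoke in which the black head tilts (stiff). Origin: centre of the foot's underside on the bench, z up; highest point about 140 mm. The yoke cheeks stand 47 mm either side of the centre along y, up to 96 mm.
- light (a joint): Angle of the light's toggle lever, 0 (off, leaning towards the robot) to 1.0 rad (fully over, away from the robot); it is on above 0.85. It stays where it is left; pushing takes about 1 to 2 N at the knob.
- light_tip (a point): Centre of the lever's red ball knob, 26 mm across. The lever is 60 mm long, turning about a level axle 22 mm above the bench; off, the knob is 29 mm on the robot's side of the axle and 75 mm above the bench; on, it is 29 mm beyond the axle and again 75 mm high (82 mm at mid swing).
- light_base: Grey switch block of the lever, fixed, 70 x 50 mm (x, y), 25 mm high; the axle's 26 mm barrel reaches 35 mm high. Origin: centre of its underside, beneath the axle; its x is the direction the lever is pushed to switch on, z up.
- soap_cream: The cream soap bar, 76 x 52 x 32 mm (x, y, z) with slightly rounded edges and a small paler heart 1.5 mm proud on its top, lying flat in a nest of the tray. Leave it. Origin: centre of its underside
- soap_amber: The amber soap bar, 76 x 52 x 32 mm (x, y, z) with slightly rounded edges and a small paler heart 1.5 mm proud on its top, lying flat in a nest of the tray. Leave it. Origin: centre of its underside
- soap_green: The green soap bar, 76 x 52 x 32 mm (x, y, z) with slightly rounded edges and a small paler heart 1.5 mm proud on its top, lying flat in a nest of the tray. Leave it. Origin: centre of its underside
- oil: Small amber bottle with a black cap, 50 mm across, 110 mm high, on the bench between tray and camera. Leave it. Origin: centre of its underside.
There are look-alikes about, which are no part of the job. There is more than one size of the soap_purple; the job needs the smaller.

How it is judged:
By the outcome, as a careful person would: the job done as asked, in the order asked, and still so for the second after the job is handed in, while the arm keeps its last pose, push and grip.
It also fails if it takes over 51 s, if anything falls off the work surface, if the arm or the gripper's body presses on something with over 40 N, if the wrist force passes 120 N, or if a joint passes its speed limit or range.

## Working session

There is one attempt and no reset: what is moved stays moved. The work goes in short steps, Python scripts to look and compute and a tool call to move; the robot and the scene stay as the last step left them, time stands still between calls to the robot, and variables do not carry over. Pictures are saved under pics/ and viewed, at most 10 in all, crops included, and the job is handed in when it is done.

Besides the shell and the picture viewer there is one more tool, called after "Request:" in YAML: its name, and indented under it one key for each argument. arm_command: Moves the arm, as the interface text tells. Its arguments: {"type":"object","properties":{"deltas":{"type":"array"},"gripper":{"type":"number"},"squeeze":{"type":"number"}},"required":["deltas"]}

```bash
ls; mkdir -p pics
cat > h.py <<'E'
import numpy as np, cv2
from scipy.spatial.transform import Rotation as R
from plant import monitor, eyes, ticket
def cam(n):
    m=eyes.camera_model(n); return m, R.from_rotvec(np.array(m["rvec"]).ravel()).as_matrix(), np.array(m["tvec"]).ravel()
def dist(m): return np.array([m["k1"],0,0,0,0.])
def K(m): return np.array([[m["fx"],0,m["cx"]],[0,m["fy"],m["cy"]],[0,0,1.]])
def rays(c,uv):
    m,Rm,t=c; p=cv2.undistortPoints(np.array(uv,float).reshape(-1,1,2),K(m),dist(m)).reshape(-1,2)
    d=np.c_[p,np.ones(len(p))]@Rm; return -Rm.T@t, d/np.linalg.norm(d,axis=1)[:,None]
def plane(c,uv,z):
    o,d=rays(c,uv); return o+d*((z-o[2])/d[:,2])[:,None]
def tri(obs):  # [(cam,uv)]
    A=np.zeros((3,3));b=np.zeros(3);L=[]
    for c,uv in obs:
        o,d=rays(c,[uv]);d=d[0];P=np.eye(3)-np.outer(d,d);A+=P;b+=P@o;L.append((P,o))
    x=np.linalg.solve(A,b); return x,[np.linalg.norm(P@(x-o)) for P,o in L]
def proj(c,X):
    m,Rm,t=c; return cv2.projectPoints(np.array(X,float).reshape(-1,1,3),np.array(m["rvec"],float),t,K(m),dist(m))[0].reshape(-1,2)
E
python3 - <<'E'
from h import *
for n in ["side","top","wrist"]:
    c=cam(n); im=eyes.read_camera(n); cv2.imwrite(f"pics/{n}0.png",im)
    np.save(f"{n}0.npy",im); print(n,c[0]["fx"],c[0]["k1"],-c[1].T@c[2],c[1][2])
cv2.imwrite("pics/both0.png",np.hstack([cv2.imread("pics/side0.png"),cv2.imread("pics/top0.png")])[:, :][:,:])
s=monitor.read_state();print(s)
E
```

```text
pics
side 354.3845639992504 -0.09828388653955733 [ 0.42488249 -0.65794576  0.46291655] [ 0.16385659  0.86555733 -0.47324573]
top 387.39222840917427 -0.057497086166340354 [ 0.47357445 -0.0516366   1.02069906] [ 0.075912    0.02814444 -0.99671724]
wrist 282.3425067229223 -0.0555761617105511 [0.13585588 0.58876018 0.38339375] [ 0.25560946 -0.09382342 -0.9622167 ]
{'t': 0.15, 'q': array([ 1.13457566e+00,  1.31003357e-01,  1.48905796e+00,  1.22928060e-05,
        1.52297811e+00, -8.53931816e-02]), 'dq': array([-0.00172224, -0.00356541, -0.00222449, -0.00030296,  0.00063655,
        0.0009698 ]), 'joint_torque': array([ 7.69148755e-04, -5.60479975e+01, -4.92331624e+01,  7.68898800e-02,
        3.07141291e-02, -1.08885547e-04]), 'tool_pos': array([0.20598697, 0.56305878, 0.21780321]), 'orientation': array([-5.48190372e-01, -3.09300315e+00,  2.19049834e-03]), 'force': array([ 0.00120162, -0.52589922, -0.08507009]), 'wrist_torque': array([-0.04386499,  0.04001037, -0.00273445]), 'gripper_force': 0.0, 'opening': 0.09314879465366965}
```

View pics/top0.png

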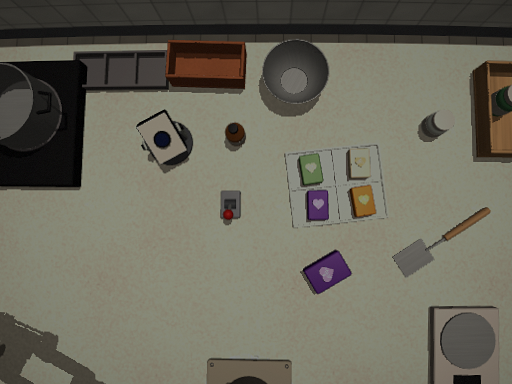

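View pics/side0.png

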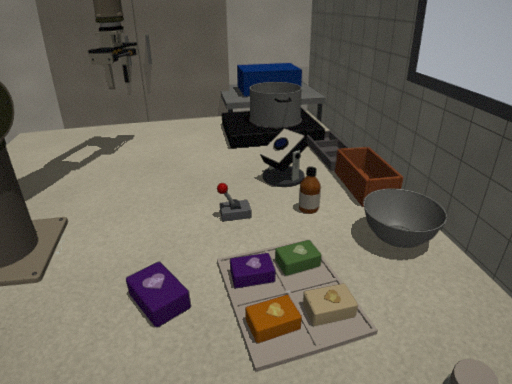

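The top view shows the tray at (337,186), with a small purple bar at (318,205) in it. A bigger purple bar lies on the bench at (327,271), the lever knob is at (228,214), the camera panel at (162,138) and the bottle at (235,132). The side view shows the same things: tray purple (253,269), big purple (158,291), knob (223,188), camera (285,147).

The two candidates are purple (318,205) and (327,271) in the top view. The one in the tray and smaller fits the description. I'll measure both and confirm in a crop.

```bash
cat > m.py <<'E'
from h import *
def blobs(im,lo,hi,roi,amin=30):
    hsv=cv2.cvtColor(im,cv2.COLOR_BGR2HSV); m=cv2.inRange(hsv,np.array(lo),np.array(hi))
    k=np.zeros_like(m);x0,y0,x1,y1=roi;k[y0:y1,x0:x1]=255;m&=k
    cs,_=cv2.findContours(m,cv2.RETR_EXTERNAL,cv2.CHAIN_APPROX_NONE)
    return sorted([c for c in cs if cv2.contourArea(c)>=amin],key=cv2.contourArea,reverse=True)
def cen(c): m=cv2.moments(c); return (m["m10"]/m["m00"],m["m01"]/m["m00"])
E
python3 - <<'E'
from m import *
T=np.load("top0.npy");S=np.load("side0.npy");ct,cs=cam("top"),cam("side")
P=([125,90,30],[155,255,255])
for n,im,roi in [("top",T,(270,140,400,310)),("side",S,(100,230,300,340))]:
    for c in blobs(im,*P,roi,60)[:3]:
        print(n,"purple",cen(c),cv2.contourArea(c),cv2.minAreaRect(c))
        hull=cv2.convexHull(c);mk=np.zeros(im.shape[:2],np.uint8);cv2.drawContours(mk,[hull],-1,255,-1);mk=cv2.erode(mk,np.ones((5,5)))
        hsv=cv2.cvtColor(im,cv2.COLOR_BGR2HSV);h=((hsv[...,1]<120)&(hsv[...,2]>110)&(mk>0))
        ys,xs=np.nonzero(h);print("  heart",xs.mean() if len(xs) else None,ys.mean() if len(xs) else None,len(xs))
red=lambda im,roi:blobs(im,[0,200,60],[6,255,255],roi,15)
rt=red(T,(200,190,250,230));rs=red(S,(200,170,245,210))
for c in rt: print("red top",cen(c),cv2.contourArea(c),cv2.minEnclosingCircle(c))
for c in rs: print("red side",cen(c),cv2.contourArea(c),cv2.minEnclosingCircle(c))
print(tri([(ct,cv2.minEnclosingCircle(rt[0])[0]),(cs,cv2.minEnclosingCircle(rs[0])[0])]))
a=cv2.resize(T[100:180,120:250],None,fx=6,fy=6,interpolation=2)[:, :780]
b=cv2.resize(S[120:195,250:330],None,fx=5,fy=5,interpolation=2)
cv2.imwrite("pics/camcrop.png",cv2.resize(T[100:175,125:205],None,fx=5,fy=5,interpolation=2))
c=np.hstack([cv2.resize(T[105:170,130:200],(400,371),interpolation=2),cv2.resize(S[120:190,250:325],(398,371),interpolation=2)])
d=np.hstack([cv2.resize(T[180:300,290:360],(130,223),interpolation=2),cv2.resize(S[230:330,120:300],(400,222),interpolation=2)[:223],])
d=cv2.resize(d,(c.shape[1],222)) if 0 else cv2.copyMakeBorder(d[:222] if d.shape[0]>222 else d,0,0,0,c.shape[1]-d.shape[1],cv2.BORDER_CONSTANT) if d.shape[0] else d
cv2.imwrite("pics/crop1.png",np.vstack([c,d]))
E
```

```text
top purple (327.2962962962963, 271.87606837606836) 1053.0 ((327.26953125, 271.8407287597656), (27.627914428710938, 40.30701446533203), 59.4207763671875)
  heart 326.1095890410959 273.33561643835617 146
top purple (317.54002501563474, 205.01094434021263) 533.0 ((318.0, 205.0), (28.0, 20.0), 90.0)
  heart 317.95238095238096 202.88095238095238 84
side purple (158.0273991183452, 293.343506273313) 2457.5 ((158.11471557617188, 292.0133056640625), (62.168296813964844, 47.79412841796875), 51.63251495361328)
  heart 153.7906976744186 280.7860465116279 215
side purple (251.9385851628641, 269.91792222700525) 1161.5 ((252.32078552246094, 269.8352355957031), (29.72718048095703, 43.10821533203125), 81.25383758544922)
  heart 253.6893203883495 262.5145631067961 103
red top (227.90390390390388, 214.06006006006004) 55.5 ((227.6999969482422, 214.10000610351562), 4.701170921325684)
red side (222.39862542955325, 187.84536082474227) 48.5 ((222.0, 188.0), 4.472236156463623)
(array([0.48133908, 0.05251747, 0.07463051]), [np.float64(0.00046755917884062036), np.float64(0.0004675591788407054)])Traceback (most recent call last):
  File "<stdin>", line 19, in <module>
    return _nx.concatenate(arrs, 1, dtype=dtype, casting=casting)
           ~~~~~~~~~~~~~~~^^^^^^^^^^^^^^^^^^^^^^^^^^^^^^^^^^^^^^^
ValueError: all the input array dimensions except for the concatenation axis must match exactly, but along dimension 0, the array at index 0 has size 223 and the array at index 1 has size 222
```

Run:
```python
from m import *
T=np.load("top0.npy");S=np.load("side0.npy");ct,cs=cam("top"),cam("side")
rs=lambda im,w,h:cv2.resize(im,(w,h),interpolation=cv2.INTER_NEAREST)
c=np.hstack([rs(T[105:170,130:200],400,371),rs(S[120:190,250:325],400,371)])
d=np.hstack([rs(T[180:300,290:360],130,222),rs(S[230:330,120:300],400,222),rs(T[185:225,215:245],270,222)])
cv2.imwrite("pics/crop1.png",np.vstack([c,d]))
t,e=tri([(ct,(317.95,202.88)),(cs,(253.69,262.51))]);print("small heart",t,e)
print("big heart",*tri([(ct,(326.11,273.33)),(cs,(153.8,280.8))]))
```

```text
small heart [ 0.5118688  -0.17185049  0.03829271] [np.float64(0.0001558699034937739), np.float64(0.00015586990349388026)]
big heart [ 0.33668294 -0.19154689  0.0441661 ] [np.float64(0.00031255497296785623), np.float64(0.00031255497296783503)]
```

View pics/crop1.png

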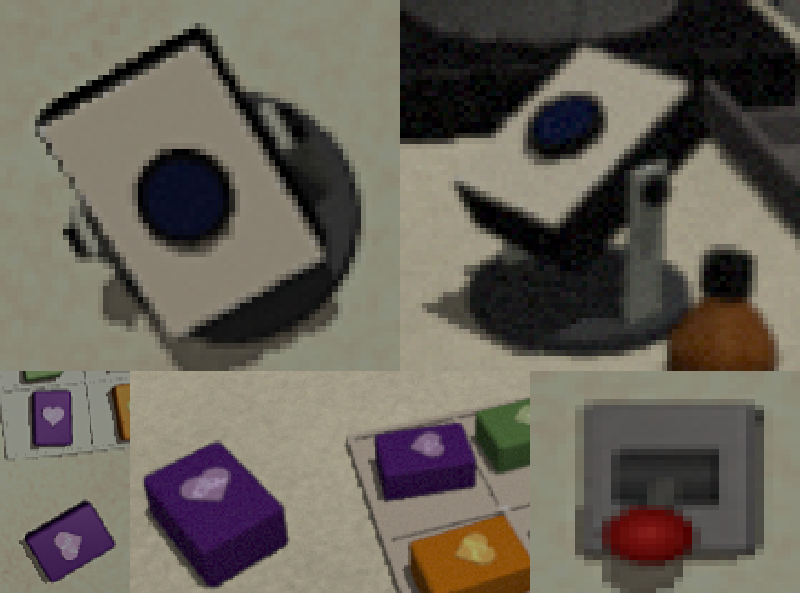

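The crop confirms it: the small purple bar in the tray (heart height 38 mm, matching 6+32) is the target. The bench one is visibly larger with its heart at 44 mm. Next I measure the lens roughly, plus the switch block and bar orientations, then go look with the wrist camera.

Run:
```python
from m import *
T=np.load("top0.npy");S=np.load("side0.npy");ct,cs=cam("top"),cam("side")
bl=([105,120,15],[130,255,120])
lt=blobs(T,*bl,(140,120,185,160),20);ls=blobs(S,*bl,(265,130,300,155),20)
for n,l in (("t",lt),("s",ls)):
    for c in l[:2]: print(n,cen(c),cv2.contourArea(c))
print("lens",*tri([(ct,cen(lt[0])),(cs,cen(ls[0]))]))
# hand-read panel corners
a=np.array([(198,42),(42,125),(180,335),(325,262)])/[400/70,371/65]+[130-.5,105-.5]
b=np.array([(690-400,85),(585-400,45),(456-400,182),(562-400,228)])/[400/75,371/70]+[250-.5,120-.5]
X=[]
for p,q in zip(a,b):
    x,e=tri([(ct,p),(cs,q)]);X.append(x);print("corner",p,q,x.round(4),np.round(e[0],4))
X=np.array(X);m=X.mean(0);n=np.linalg.svd(X-m)[2][2];n*=np.sign(n[2]);print("mean",m,"n",n,"tilt",np.degrees(np.arccos(n[2])),[np.linalg.norm(X[i]-X[i-1]).round(3) for i in range(4)])
# switch block (grey dark), top
g=cv2.inRange(cv2.cvtColor(T,cv2.COLOR_BGR2GRAY),0,115);k=np.zeros_like(g);k[185:225,212:248]=255
c=max(cv2.findContours(g&k,0,1)[0],key=cv2.contourArea);box=cv2.boxPoints(cv2.minAreaRect(c));print("block",cv2.minAreaRect(c));print(plane(ct,box,0.025).round(4))
# bars: outline at top height
for nm,(lo,hi) in dict(purple=([125,90,30],[155,255,255])).items():
    c=blobs(T,lo,hi,(300,185,340,225),60)[0];box=cv2.boxPoints(cv2.minAreaRect(cv2.convexHull(c)));print(nm);print(plane(ct,box,0.038).round(4))
print("bottle",plane(ct,[(235,128)],.11),"camfoot",plane(ct,[(178,142)],0.0))
# tray outline
```

```text
t (161.65765765765764, 139.24324324324326) 129.5
s (280.1574074074074, 142.32716049382714) 54.0
lens [0.65905461 0.21155169 0.10964929] [np.float64(0.0002775176960818819), np.float64(0.00027751769608187136)]
corner [164.15       111.85849057] [303.875      135.53773585] [0.722  0.2026 0.1273] 0.0007
corner [136.85       126.40026954] [284.1875     127.99056604] [0.6854 0.2667 0.1298] 0.0002
corner [161.         163.19272237] [260.         153.83962264] [0.6052 0.2207 0.0769] 0.0001
corner [186.375      150.40296496] [279.875      162.51886792] [0.6414 0.1577 0.075 ] 0.0037
mean [0.66350423 0.21193682 0.10226373] n [-0.41632951 -0.26905927  0.86849113] tilt 29.716230209845765 [np.float64(0.106), np.float64(0.074), np.float64(0.106), np.float64(0.073)]
block ((230.0, 207.0), (34.0, 20.0), 90.0)
[[0.5432 0.079  0.025 ]
 [0.5437 0.0272 0.025 ]
 [0.4562 0.026  0.025 ]
 [0.4556 0.0775 0.025 ]]
purple
[[ 0.5417 -0.1467  0.038 ]
 [ 0.5421 -0.1973  0.038 ]
 [ 0.4713 -0.1972  0.038 ]
 [ 0.4708 -0.1468  0.038 ]]
bottle [[0.68643732 0.03461042 0.11      ]] camfoot [[0.67359301 0.19838431 0.        ]]
```

Everything checks: knob height 75 mm, lens height 110 mm, panel ~106×74 mm inside its 110×80 head, tilt ~30°. I'll go to a wrist viewpoint near the camera.

Request:
arm_command:
  deltas:
    - [[2.94, -2.43, 0.32, 0, 0, 2], [2.94, -2.43, 0.32, 0, 0, 2], [2.94, -2.43, 0.32, 0, 0, 2], [2.94, -2.43, 0.32, 0, 0, 2], [2.94, -2.43, 0.32, 0, 0, 2], [2.94, -2.43, 0.32, 0, 0, 2], [2.94, -2.43, 0.32, 0, 0, 2], [2.94, -2.43, 0.32, 0, 0, 2], [2.94, -2.43, 0.32, 0, 0, 2], [2.94, -2.43, 0.32, 0, 0, 2], [0, 0, 0, 0, 0, 0], [0, 0, 0, 0, 0, 0]]
  gripper: -1

```text
t: 1.15
tool_pos: [0.5014, 0.3188, 0.2502]
orientation: [-0.009, -3.141, 0.0]
force: [-1.0, -0.8, 0.5]
opening: 0.0176
gripper_force: 0.0
```

```bash
cat > snap.py <<'E'
import sys,pickle
from m import *
n=sys.argv[1];c=cam("wrist");im=eyes.read_camera("wrist");s=monitor.read_state()
pickle.dump((c,im,s),open(n+".pkl","wb"));cv2.imwrite(f"pics/{n}.png",im);print(s["tool_pos"],s["orientation"],proj(c,[[.659,.2115,.11]]))
E
python3 snap.py w1
```

```text
[0.50024925 0.31998788 0.25012562] [-6.39912565e-03 -3.14049649e+00  7.37044175e-05] [[169.98622226 304.66698042]]
```

Request:
arm_command:
  deltas:
    - [[0, -3, 0, 0, 0, 0], [0, -3, 0, 0, 0, 0], [0, -3, 0, 0, 0, 0], [0, -3, 0, 0, 0, 0], [0, -3, 0, 0, 0, 0], [0, -3, 0, 0, 0, 0], [0, -2, 0, 0, 0, 0], [0, 0, 0, 0, 0, 0], [0, 0, 0, 0, 0, 0]]

```text
t: 1.95
tool_pos: [0.4996, 0.1211, 0.2506]
orientation: [-0.004, -3.141, -0.001]
force: [-0.2, 0.4, 0.0]
opening: 0.0002
gripper_force: 0.0
```

```bash
python3 snap.py w2; python3 -c "
import cv2,numpy as np
cv2.imwrite('pics/w12.png',cv2.resize(np.vstack([cv2.imread('pics/w1.png'),cv2.imread('pics/w2.png')]),(400,600)))"
```

```text
[0.49961626 0.12174899 0.25055313] [-1.98074056e-03 -3.14142737e+00 -1.05335753e-03] [[323.35137934 305.23630815]]
```

View pics/w12.png

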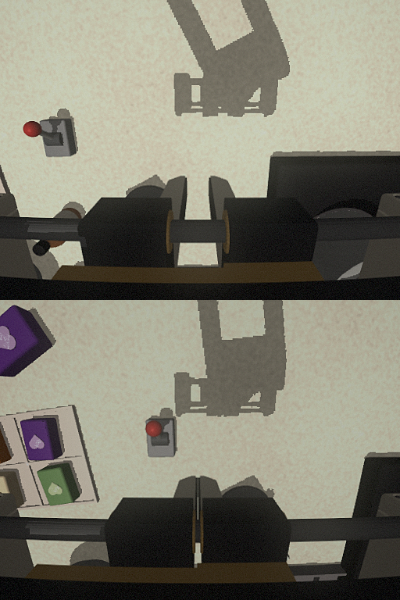

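Here the gripper covers the bottom of the wrist view, which is forward, so the lens is hidden. The knob shows at full-res ~(195,165) and the purple tray bar at ~(52,178) in w2. I need the tool beyond the lens to see it.

Request:
arm_command:
  deltas:
    - [[3.5, 0, 0, 0, 0, 0], [3.5, 0, 0, 0, 0, 0], [3.5, 0, 0, 0, 0, 0], [3.5, 0, 0, 0, 0, 0], [3.5, 0, 0, 0, 0, 0], [3.5, 0, 0, 0, 0, 0], [0, 0, 0, 0, 0, 0], [0, 0, 0, 0, 0, 0], [0, 0, 0, 0, 0, 0]]

```text
t: 2.75
tool_pos: [0.7095, 0.1225, 0.2497]
orientation: [0.0, -3.14, -0.0]
force: [-0.4, -0.3, 1.0]
opening: 0.0006
gripper_force: 0.0
```

```bash
python3 snap.py w3
```

```text
[0.70934608 0.12215942 0.25111854] [2.93911476e-05 3.14145580e+00 4.32569745e-04] [[335.93716549 139.45952786]]
```

Request:
arm_command:
  deltas:
    - [[0, 3.5, 0, 0, 0, 0], [0, 3.5, 0, 0, 0, 0], [0, 3.5, 0, 0, 0, 0], [0, 3.5, 0, 0, 0, 0], [0, 3, 0, 0, 0, 0], [0, 0, 0, 0, 0, 0], [0, 0, 0, 0, 0, 0], [0, 0, 0, 0, 0, 0]]

```text
t: 3.47
tool_pos: [0.7096, 0.2907, 0.2526]
orientation: [0.001, 3.14, 0.0]
force: [0.0, -1.0, -0.5]
opening: 0.0003
gripper_force: 0.0
```

```bash
python3 snap.py w4; python3 -c "
import cv2,numpy as np
cv2.imwrite('pics/w34.png',cv2.resize(np.vstack([cv2.imread('pics/w3.png')[:290],cv2.imread('pics/w4.png')[:290]]),(512,580)))"
```

```text
[0.70987213 0.28983285 0.25233405] [3.04972442e-03 3.13984058e+00 2.13188647e-04] [[179.52337625 138.58833096]]
```

View pics/w34.png

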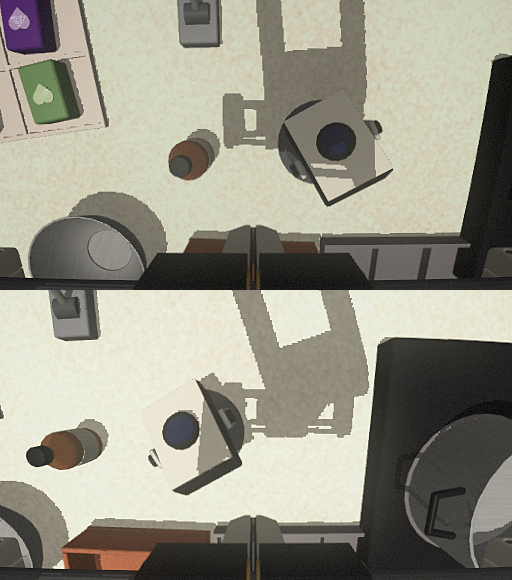

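w3: lens at (336,140); w4: lens at (181,140), with the panel clear in both (partly shaded). I'll enlarge these to read the corners.

Run:
```python
import pickle
from m import *
o=[]
for n,(x,y) in (("w3",(276,83)),("w4",(130,83))):
    c,im,s=pickle.load(open(n+".pkl","rb"))
    o.append(cv2.resize(im[y:y+126,x:x+128],None,fx=3.1,fy=4.7,interpolation=2) if 0 else cv2.resize(im[y:y+126,x:x+128],(396,390),interpolation=cv2.INTER_CUBIC))
    g=im.copy(); bl=blobs(im,[100,60,10],[135,255,130],(x,y,x+128,y+100),60)
    for k in bl[:2]: print(n,cen(k),cv2.fitEllipse(k))
a=np.hstack(o);a=np.clip(a.astype(float)*1.0,0,255).astype(np.uint8);cv2.imwrite("pics/pc.png",a)
```

```text
w3 (338.5407407407407, 148.05333333333334) ((338.666259765625, 147.99017333984375), (9.80807876586914, 16.26950454711914), 61.89219665527344)
```

View pics/pc.png

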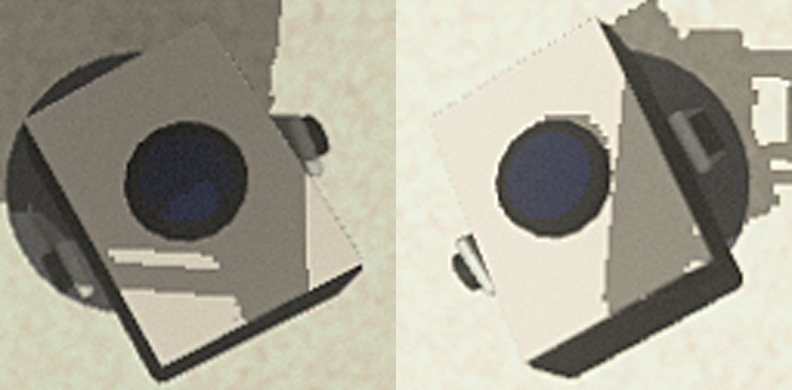

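```bash
cat > lens.py <<'E'
import pickle
from m import *
L={n:pickle.load(open(n+".pkl","rb")) for n in ("w2","w3","w4")}
k=128/396
P3=np.array([(207,20),(25,122),(160,368),(360,265),(186,181)])*k+[276-.35,83-.35]
P4=np.array([(201,18),(35,113),(134,361),(317,262),(158,178.5)])*k+[130-.35,83-.35]
X=[]
for p,q in zip(P3,P4):
    x,e=tri([(L["w3"][0],p),(L["w4"][0],q)]);X.append(x);print(x.round(4),np.round(e,4))
X=np.array(X);C=X[:4];m=C.mean(0);n=np.linalg.svd(C-m)[2][2];n*=np.sign(n[2])
lx=(C[0]+C[1]-C[2]-C[3]);lx/=np.linalg.norm(lx);lx-=n*(lx@n);lx/=np.linalg.norm(lx)
print("sides",[np.linalg.norm(C[i]-C[i-1]).round(4) for i in range(4)],"offplane",((C-m)@n).round(4),"lens off plane",(X[4]-m)@n,"lens-mean",X[4]-m)
print("n",n,"tilt",np.degrees(np.arccos(n[2])),"yaw",np.degrees(np.arctan2(-n[1],-n[0])),"lx",lx,np.degrees(np.arctan2(-lx[1],-lx[0])),"pitch of lx",np.degrees(np.arcsin(lx[2])))
E
python3 lens.py
```

```text
[0.6049 0.2243 0.0784] [0.0001 0.0001]
[0.6402 0.1585 0.0768] [0.0016 0.0016]
[0.7239 0.2032 0.1238] [0.0005 0.0005]
[0.6874 0.2689 0.126 ] [0.0002 0.0002]
[0.661  0.2121 0.1078] [0. 0.]
sides [np.float64(0.1052), np.float64(0.0748), np.float64(0.1059), np.float64(0.0752)] offplane [-0.0003  0.0002 -0.0002  0.0003] lens off plane 0.007354053864087544 lens-mean [-0.00307515 -0.00161609  0.00648864]
n [-0.38248167 -0.23524813  0.89351334] tilt 26.68189329969557 yaw 31.593896364916972 lx [-0.78717406 -0.42339485 -0.44843483] 28.274335940528985 pitch of lx -26.643308454541852
```

```bash
cat > lens2.py <<'E'
import pickle
from m import *
k=128/396
P={"w3":np.array([(207,20),(25,122),(160,368),(360,265)])*k+[276-.35,83-.35],"w4":np.array([(201,18),(35,113),(134,361),(317,262)])*k+[130-.35,83-.35],
"top":(np.array([(180,335),(325,262),(198,42),(42,125)])/[400/70,371/65]+[129.5,104.5]),
"side":(np.array([(56,182),(162,228),(290,85),(185,45)])/[400/75,371/70]+[249.5,119.5])}
D={n:pickle.load(open(n+".pkl","rb"))[:2] for n in ("w3","w4")}
for n in ("top","side"): D[n]=(cam(n),np.load(n+"0.npy"))
def refine(im,Q,w):
    g=cv2.GaussianBlur(im,(0,0),0.7).astype(np.float32);L=[]
    s=np.arange(-w,w+.01,.25)
    for i in range(4):
        a,b=Q[i],Q[(i+1)%4];t=(b-a)/np.linalg.norm(b-a);n=np.array([-t[1],t[0]]);pts=[]
        for f in np.linspace(.08,.92,60):
            p=a+f*(b-a)+s[:,None]*n
            v=cv2.remap(g,p[:,0].astype(np.float32)[None],p[:,1].astype(np.float32)[None],1)[0]
            d=np.abs(v[4:]-v[:-4]).sum(1);d=d-np.median(d)
            if d.max()<25: continue
            j=d.argmax();lo,hi=max(j-3,0),j+4;ww=np.clip(d[lo:hi],0,None);pts.append(a+f*(b-a)+n*(s[2:-2][lo:hi]@ww/ww.sum()))
        pts=np.array(pts,np.float32);l=cv2.fitLine(pts,cv2.DIST_HUBER,0,.01,.01).ravel()
        r=(pts-l[2:])@np.array([-l[1],l[0]]);L.append((l,len(pts),np.median(np.abs(r))))
    out=[]
    for i in range(4):
        l,m=L[i-1][0],L[i][0];x=np.linalg.solve(np.c_[l[:2],-m[:2]],m[2:]-l[2:]);out.append(l[2:]+x[0]*l[:2])
    return np.array(out),[(x[1],round(float(x[2]),2)) for x in L]
def fit(C,lab):
    m=C.mean(0);n=np.linalg.svd(C-m)[2][2];n*=np.sign(n[2])
    lx=(C[0]+C[1]-C[2]-C[3]);lx/=np.linalg.norm(lx);ly=C[0]+C[3]-C[1]-C[2];ly/=np.linalg.norm(ly)
    print(lab,"centre",m.round(4),"sides",[np.linalg.norm(C[i]-C[i-1]).round(4) for i in range(4)],"off",((C-m)@n)[0].round(4))
    print("  tilt n %.1f lx %.1f  yaw n %.1f lx %.1f ly %.1f roll %.1f"%(np.degrees(np.arccos(n[2])),-np.degrees(np.arcsin(lx[2])),np.degrees(np.arctan2(-n[1],-n[0])),np.degrees(np.arctan2(-lx[1],-lx[0])),np.degrees(np.arctan2(-ly[0],ly[1])),np.degrees(ly[2])))
if __name__=="__main__":
    F={}
    for n in P: F[n],q=refine(D[n][1],P[n],2.2 if n[0]=="w" else 1.8);print(n,(F[n]-P[n]).round(1).tolist(),q)
    for S in (("w3","w4"),("top","side"),("w3","w4","top","side")):
        r=[tri([(D[n][0],F[n][i]) for n in S]) for i in range(4)]
        fit(np.array([x for x,e in r]),S);print("  res",[np.round(max(e)*1000,1) for x,e in r])
E
python3 lens2.py
```

```text
w3 [[2.2, -2.1], [-0.7, -0.9], [0.6, -0.4], [-1.5, 0.4]] [(41, 0.07), (59, 0.06), (57, 0.06), (21, 0.36)]Traceback (most recent call last):
  File "lens2.py", line 33, in <module>
    for n in P: F[n],q=refine(D[n][1],P[n],2.2 if n[0]=="w" else 1.8);print(n,(F[n]-P[n]).round(1).tolist(),q)
                       ~~~~~~^^^^^^^^^^^^^^^^^^^^^^^^^^^^^^^^^^^^^^^^
  File "lens2.py", line 20, in refine
    pts=np.array(pts,np.float32);l=cv2.fitLine(pts,cv2.DIST_HUBER,0,.01,.01).ravel()
                                   ~~~~~~~~~~~^^^^^^^^^^^^^^^^^^^^^^^^^^^^^^
cv2.error: OpenCV(4.12.0) /io/opencv/modules/imgproc/src/linefit.cpp:618: error: (-215:Assertion failed) npoints2 >= 0 || npoints3 >= 0 in function 'fitLine'
```

```bash
sed -i 's/d.max()<25/d.max()<8/' lens2.py; python3 lens2.py
```

```text
w3 [[0.1, -0.7], [-0.8, -0.9], [0.6, -0.4], [0.2, -0.5]] [(46, 0.1), (60, 0.05), (60, 0.07), (44, 0.43)]
w4 [[-0.7, -1.4], [-1.3, 0.6], [-1.1, 0.2], [-0.1, -1.3]] [(23, 0.11), (19, 0.01), (60, 0.07), (60, 0.07)]
top [[-1.0, 0.6], [0.4, -1.0], [-0.1, -0.2], [-0.2, 0.1]] [(60, 0.07), (60, 0.08), (60, 0.07), (57, 0.12)]
side [[-1.1, -0.6], [-1.4, -0.1], [0.7, -0.2], [-0.3, 0.0]] [(60, 0.06), (60, 0.06), (60, 0.06), (49, 0.04)]
('w3', 'w4') centre [0.6633 0.2133 0.1029] sides [np.float64(0.1048), np.float64(0.0757), np.float64(0.1064), np.float64(0.0754)] off 0.0005
  tilt n 26.9 lx 26.8  yaw n 29.6 lx 28.7 ly 28.7 roll 0.4
  res [np.float64(0.2), np.float64(0.8), np.float64(0.2), np.float64(0.2)]
('top', 'side') centre [0.6629 0.2125 0.1029] sides [np.float64(0.1064), np.float64(0.076), np.float64(0.1075), np.float64(0.0752)] off -0.0001
  tilt n 29.0 lx 29.0  yaw n 32.6 lx 28.6 ly 30.1 roll 1.4
  res [np.float64(0.5), np.float64(0.7), np.float64(1.4), np.float64(0.5)]
('w3', 'w4', 'top', 'side') centre [0.6631 0.213  0.1025] sides [np.float64(0.1065), np.float64(0.0762), np.float64(0.1074), np.float64(0.0754)] off -0.0001
  tilt n 28.6 lx 28.6  yaw n 31.1 lx 28.7 ly 29.3 roll 1.0
  res [np.float64(1.0), np.float64(1.1), np.float64(1.7), np.float64(1.0)]
```

Lens ≈ (0.660, 0.212, 0.109), tilt ≈ 28°, yaw ≈ 29°, consistent between the wrist and fixed cameras. Now the lever.

Request:
arm_command:
  deltas:
    - [[-2.8, -2.38, 0, 0, 0, 0], [-2.8, -2.38, 0, 0, 0, 0], [-2.8, -2.38, 0, 0, 0, 0], [-2.8, -2.38, 0, 0, 0, 0], [-2.8, -2.38, 0, 0, 0, 0], [-2.8, -2.38, 0, 0, 0, 0], [-2.8, -2.38, 0, 0, 0, 0], [-2.8, -2.38, 0, 0, 0, 0], [-2.8, -2.38, 0, 0, 0, 0], [-2.8, -2.38, 0, 0, 0, 0], [0, 0, 0, 0, 0, 0], [0, 0, 0, 0, 0, 0]]

```text
t: 4.52
tool_pos: [0.4291, 0.0506, 0.2513]
orientation: [0.009, 3.139, -0.0]
force: [1.1, 0.0, 0.8]
opening: 0.0005
gripper_force: 0.0
```

Request:
arm_command:
  deltas:
    - [[0, 0, -3.7, 0, 0, 0], [0, 0, -3.7, 0, 0, 0], [0, 0, -3.7, 0, 0, 0], [0, 0, -3.7, 0, 0, 0], [0, 0, -3.7, 0, 0, 0], [0, 0, 0, 0, 0, 0], [0, 0, 0, 0, 0, 0]]

```text
t: 5.1
tool_pos: [0.4286, 0.0524, 0.0643]
orientation: [-0.003, -3.137, -0.0]
force: [1.2, 0.1, 0.4]
opening: 0.0005
gripper_force: 0.0
```

Now push +x about 9.2 cm.

Request:
arm_command:
  deltas:
    - [[1, 0, 0, 0, 0, 0], [1, 0, 0, 0, 0, 0], [1, 0, 0, 0, 0, 0], [1, 0, 0, 0, 0, 0], [1, 0, 0, 0, 0, 0], [1, 0, 0, 0, 0, 0], [1, 0, 0, 0, 0, 0], [1, 0, 0, 0, 0, 0], [0.5, 0, 0, 0, 0, 0], [0, 0, 0, 0, 0, 0]]

```text
t: 5.93
tool_pos: [0.5159, 0.0526, 0.0684]
orientation: [-0.003, -3.141, -0.0]
force: [-8.1, -0.0, 5.0]
opening: 0.0004
gripper_force: 4.0
```

Request:
arm_command:
  deltas:
    - [[0.3, 0, 0, 0, 0, 0], [0.2, 0, 0, 0, 0, 0], [0, 0, 0, 0, 0, 0]]

```text
t: 6.18
tool_pos: [0.5166, 0.0528, 0.0678]
orientation: [-0.002, -3.132, -0.0]
force: [-28.3, 0.2, 20.9]
opening: 0.0008
gripper_force: 14.9
```

The end stop is reached (force rose to 28 N). Backing off and rising.

Request:
arm_command:
  deltas:
    - [[-2, 0, 0, 0, 0, 0], [-3, 0, 0, 0, 0, 0], [-2, -1, 3, 0, 0, 0], [0, -2, 3.5, 0, 0, 0], [0, -3, 2.8, 0, 0, 0], [0, -3, 2.8, 0, 0, 0], [1, -3, 2, 0, 0, 0], [2, -3, 0, 0, 0, 0], [2, -3, 0, 0, 0, 0], [0, 0, 0, 0, 0, 0], [0, 0, 0, 0, 0, 0]]
  gripper: 0.7

```text
t: 7.1
tool_pos: [0.5016, -0.1294, 0.2091]
orientation: [0.007, 3.139, -0.001]
force: [-0.3, 0.4, -0.4]
opening: 0.0695
gripper_force: 0.0
```

Run:
```python
import pickle
from m import *
ct,cs=cam("top"),cam("side");T=eyes.read_camera("top");S=eyes.read_camera("side")
np.save("top1.npy",T);np.save("side1.npy",S)
for n,im,roi in (("top",T,(200,170,260,230)),("side",S,(200,160,270,215))):
    for c in blobs(im,[0,180,50],[6,255,255],roi,10): print(n,cv2.minEnclosingCircle(c))
a=[blobs(im,[0,180,50],[6,255,255],roi,10) for im,roi in ((T,(200,170,260,230)),(S,(200,160,270,215)))]
if a[0] and a[1]: print(tri([(ct,cv2.minEnclosingCircle(a[0][0])[0]),(cs,cv2.minEnclosingCircle(a[1][0])[0])]))
# bar in wrist view w2 and w3
P=([125,80,25],[155,255,255])
for n,roi in (("w2",(0,90,120,230)),("w3",(0,0,100,100))):
    c,im,s=pickle.load(open(n+".pkl","rb"))
    for b in blobs(im,*P,roi,300)[:2]: print(n,cen(b),cv2.minAreaRect(b))
    cv2.imwrite(f"pics/{n}c.png",im[:260,:260])
c,im,s=pickle.load(open("w2.pkl","rb"));
cv2.imwrite("pics/barc.png",np.hstack([cv2.resize(im[140:260,0:130],(430,400),interpolation=2),cv2.resize(T[180:230,295:345],(370,400),interpolation=2)]))
```

```text
top ((227.92857360839844, 191.35714721679688), 4.764975547790527)
side ((246.03192138671875, 185.6702117919922), 4.782952785491943)
(array([0.53707478, 0.05290288, 0.07406379]), [np.float64(0.0004407772482337306), np.float64(0.0004407772482337788)])
w2 (47.62009878036488, 178.64953129724827) ((49.60585021972656, 178.53775024414062), (56.77028274536133, 37.30686569213867), 77.6192398071289)
w3 (23.77072778447929, 24.493526336952147) ((26.377376556396484, 25.701539993286133), (54.87260055541992, 49.680110931396484), 86.09950256347656)
```

View pics/barc.png

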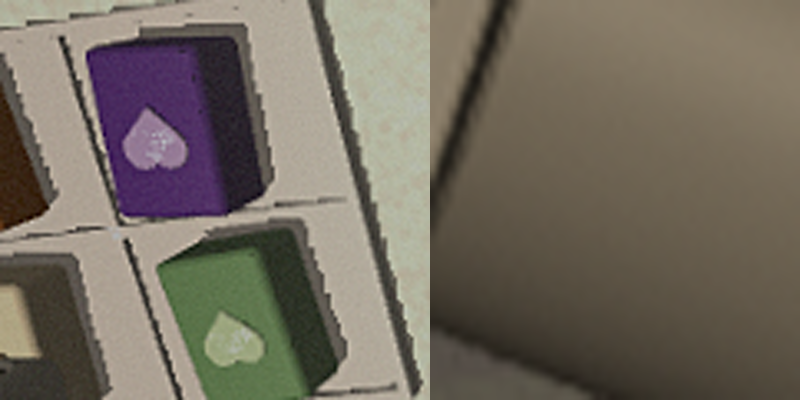

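The knob is now at (0.537, 0.053, 0.074), so the switch is fully over. In w2 the purple top face has crop corners (88,50), (188,45), (228,212), (120,217), i.e. w2 pixels ~(27,155), (57,154), (69,204), (36,205).

Run:
```python
import pickle
from m import *
from lens2 import refine
c,im,s=pickle.load(open("w2.pkl","rb"))
Q=np.array([(88,46),(190,45),(228,213),(118,218)])/[3.308,3.333]+[-.35,139.65]
F,q=refine(im,Q,1.8);print(F.round(1),q)
for C in (Q,F):
    X=plane(c,C,0.038);print(X.round(4).tolist(),X.mean(0).round(4),[np.linalg.norm(X[i]-X[i-1]).round(4) for i in range(4)])
    for a,b in ((1,2),(0,3)): d=X[a]-X[b];print("yaw",np.degrees(np.arctan2(d[1],d[0])))
ct,cs=cam("top"),cam("side")
T=np.load("top0.npy");X=plane(ct,[(318,205)],.038);print("top centre",X, "proj of F mean in top",proj(ct,[plane(c,F,.038).mean(0)]))
# bar height: heart across w2/side/top
hsv=cv2.cvtColor(im,cv2.COLOR_BGR2HSV);mk=np.zeros(im.shape[:2],np.uint8);cv2.fillConvexPoly(mk,F.astype(np.int32),255);mk=cv2.erode(mk,np.ones((5,5)))
ys,xs=np.nonzero((hsv[...,1]<110)&(hsv[...,2]>110)&(mk>0));print("heart w2",xs.mean(),ys.mean(),len(xs))
print(tri([(c,(xs.mean(),ys.mean())),(ct,(317.95,202.88)),(cs,(253.69,262.51))]),tri([(c,(xs.mean(),ys.mean())),(cs,(253.69,262.51))]))
```

```text
[[ 24.8 152.1]
 [ 58.8 153.8]
 [ 67.1 204.6]
 [ 35.6 205.7]] [(52, 0.31), (4, 0.02), (60, 0.2), (60, 0.18)]
[[0.4712, -0.1934, 0.038], [0.4715, -0.1477, 0.038], [0.5441, -0.1441, 0.038], [0.5464, -0.1958, 0.038]] [ 0.5083 -0.1702  0.038 ] [np.float64(0.0752), np.float64(0.0457), np.float64(0.0727), np.float64(0.0518)]
yaw -177.13156340022923
yaw 178.12229680086827
[[0.4693, -0.1951, 0.038], [0.4724, -0.1453, 0.038], [0.5456, -0.1466, 0.038], [0.5474, -0.1956, 0.038]] [ 0.5087 -0.1707  0.038 ] [np.float64(0.078), np.float64(0.0499), np.float64(0.0732), np.float64(0.0491)]
yaw 179.00001671279
yaw 179.62894912576257
top centre [[ 0.50636269 -0.17198881  0.038     ]] proj of F mean in top [[317.47923615 204.07500707]]
heart w2 45.8 182.65833333333333 240
(array([ 0.51218769, -0.1719163 ,  0.03856389]), [np.float64(0.0006950568445292257), np.float64(0.0004976790781202264), np.float64(0.00025416162103061743)]) (array([ 0.51243859, -0.17202577,  0.03854094]), [np.float64(0.0004553031598123183), np.float64(0.0004553031598124845)])
```

Bar centre ≈ (0.507, -0.1715), yaw ≈ 0°, top at 38 mm. Moving above and descending.

Request:
arm_command:
  deltas:
    - [[0.3, -2.1, -2, 0, 0, 0], [0.2, -2.1, -3, 0, 0, 0], [0, 0, -3, 0, 0, 0], [0, 0, -3, 0, 0, 0], [0, 0, 0, 0, 0, 0], [0, 0, 0, 0, 0, 0], [0, 0, 0, 0, 0, 0]]

```text
t: 7.78
tool_pos: [0.5063, -0.1692, 0.0991]
orientation: [0.001, 3.139, -0.002]
force: [-0.7, -0.1, 0.5]
opening: 0.0794
gripper_force: 0.0
```

```bash
python3 -c "
from h import *
s=monitor.read_state();print(s['tool_pos'],s['orientation'],s['opening'])"
```

```text
[ 0.50625947 -0.16916998  0.09913485] [ 8.90875003e-04  3.13917734e+00 -1.52742878e-03] 0.07943345640775235
```

Request:
arm_command:
  deltas:
    - [[0.1, -0.2, -2.5, 0, 0, 0], [0, 0, -2.5, 0, 0, 0], [0, 0, -2, 0, 0, 0], [0, 0, -1, 0, 0, 0], [0, 0, -0.5, 0, 0, 0], [0, 0, 0, 0, 0, 0], [0, 0, 0, 0, 0, 0]]

```text
t: 8.37
tool_pos: [0.5075, -0.1719, 0.0135]
orientation: [0.002, 3.139, -0.002]
force: [-0.8, 0.1, 1.1]
opening: 0.0791
gripper_force: 0.0
```

Request:
arm_command:
  deltas:
    - [[0, 0, 0, 0, 0, 0], [0, 0, 0, 0, 0, 0], [0, 0, 0, 0, 0, 0], [0, 0, 0, 0, 0, 0], [0, 0, 0, 0, 0, 0], [0, 0, 0, 0, 0, 0]]
  gripper: -1
  squeeze: 25

```text
t: 8.87
tool_pos: [0.5064, -0.1716, 0.012]
orientation: [0.003, 3.141, -0.0]
force: [0.1, 0.7, 3.8]
opening: 0.0519
gripper_force: 24.9
```

The bar is gripped (opening 51.9 mm). Lifting.

Request:
arm_command:
  deltas:
    - [[0, 0, 0.5, 0, 0, 0], [0, 0, 1, 0, 0, 0], [0, 0, 2, 0, 0, 0], [0, 0, 2.5, 0, 0, 0], [0, 0, 2.5, 0, 0, 0], [0, 0, 2.5, 0, 0, 0], [0, 0, 2.5, 0, 0, 0], [0, 0, 2.5, 0, 0, 0], [0, 0, 2.5, 0, 0, 0], [0, 0, 2.5, 0, 0, 0], [0, 0, 2.5, 0, 0, 0], [0, 0, 2, 0, 0, 0]]

```text
t: 9.87
tool_pos: [0.5062, -0.1716, 0.2697]
orientation: [0.003, 3.14, -0.001]
force: [0.6, -0.7, -1.3]
opening: 0.0517
gripper_force: 24.9
```

Request:
arm_command:
  deltas:
    - [[0.8, 3, 0, 0, 0, 2.9], [0.8, 3, 0, 0, 0, 2.9], [0.8, 3, 0, 0, 0, 2.9], [0.8, 3, 0, 0, 0, 2.9], [0.8, 3, 0, 0, 0, 2.9], [0.8, 3, 0, 0, 0, 2.9], [0.8, 3, 0, 0, 0, 2.9], [0.8, 3, 0, 0, 0, 2.9], [0.8, 3, 0, 0, 0, 2.9], [0.8, 3, 0, 0, 0, 2.9], [0, 0, 0, 0, 0, 0], [0, 0, 0, 0, 0, 0]]

```text
t: 10.87
tool_pos: [0.5859, 0.1301, 0.2669]
orientation: [0.788, -3.041, -0.0]
force: [0.2, -0.1, -1.4]
opening: 0.0518
gripper_force: 24.9
```

Request:
arm_command:
  deltas:
    - [[0, 0.9, -0.2, 2.72, -4.9, 0], [0, 0.9, -0.2, 2.72, -4.9, 0], [0, 0.9, -0.2, 2.72, -4.9, 0], [0, 0.9, -0.2, 2.72, -4.9, 0], [0, 0.9, -0.2, 2.72, -4.9, 0], [0, 0, 0, 0, 0, 0], [0, 0, 0, 0, 0, 0], [0, 0, 0, 0, 0, 0]]

```text
t: 11.53
tool_pos: [0.5871, 0.1725, 0.2588]
orientation: [-0.664, 2.579, 0.165]
force: [0.7, 0.2, -0.7]
opening: 0.0519
gripper_force: 24.9
```

```bash
cat > st.py <<'E'
from m import *
tilt,yaw=28,29
lens=np.array([.660,.212,.109])
n=np.array([-np.sin(np.radians(tilt))*np.cos(np.radians(yaw)),-np.sin(np.radians(tilt))*np.sin(np.radians(yaw)),np.cos(np.radians(tilt))])
ly=np.array([-np.sin(np.radians(yaw)),np.cos(np.radians(yaw)),0]);Rt=np.c_[np.cross(ly,-n),ly,-n]
def report(u=(0,0,.0065)):
    s=monitor.read_state();Rc=R.from_rotvec(s["orientation"]).as_matrix()
    tgt=lens+.12*n-Rt@np.array(u)
    print("tcp",s["tool_pos"],"dpos cm",((tgt-s["tool_pos"])*100).round(2),"drot deg",np.degrees(R.from_matrix(Rt@Rc.T).as_rotvec()).round(2),s["opening"],s["gripper_force"],s["force"].round(1),s["t"])
    return s,Rc
E
python3 -c "
from st import *
report()"
```

```text
tcp [0.58707158 0.17245031 0.25876951] dpos cm [ 2.1   1.08 -3.81] drot deg [0.02 0.02 0.15] 0.05191376145808354 24.89631861448288 [ 0.7  0.2 -0.7] 11.5333
```

Request:
arm_command:
  deltas:
    - [[0.5, 0.3, -1, 0, 0, 0], [0.5, 0.3, -1, 0, 0, 0], [0.5, 0.25, -0.9, 0, 0, 0], [0.4, 0.15, -0.6, 0, 0, 0], [0.2, 0.08, -0.3, 0, 0, 0.15], [0, 0, 0, 0, 0, 0], [0, 0, 0, 0, 0, 0], [0, 0, 0, 0, 0, 0]]

```text
t: 12.2
tool_pos: [0.6073, 0.1843, 0.2189]
orientation: [-0.668, 2.578, 0.168]
force: [0.2, -0.1, -0.6]
opening: 0.0517
gripper_force: 24.9
```

Run:
```python
from st import *
s,Rc=report()
S=eyes.read_camera("side");T=eyes.read_camera("top");W=eyes.read_camera("wrist")
np.save("side2.npy",S);np.save("top2.npy",T)
rs=lambda im,w,h:cv2.resize(im,(w,h),interpolation=cv2.INTER_CUBIC)
o=S[60:190,220:350].copy()
cv2.imwrite("pics/hold.png",np.hstack([rs(o,480,480),rs(T[90:190,110:210],310,310) if 0 else cv2.copyMakeBorder(np.vstack([rs(T[90:190,110:210],310,240),rs(W,310,240)]),0,0,0,0,0)]))
```

```text
tcp [0.60732854 0.18430362 0.21893929] dpos cm [ 0.07 -0.11  0.18] drot deg [-0.06  0.   -0.07] 0.05174201017211527 24.896232783794403 [ 0.2 -0.1 -0.6] 12.2
```

View pics/hold.png

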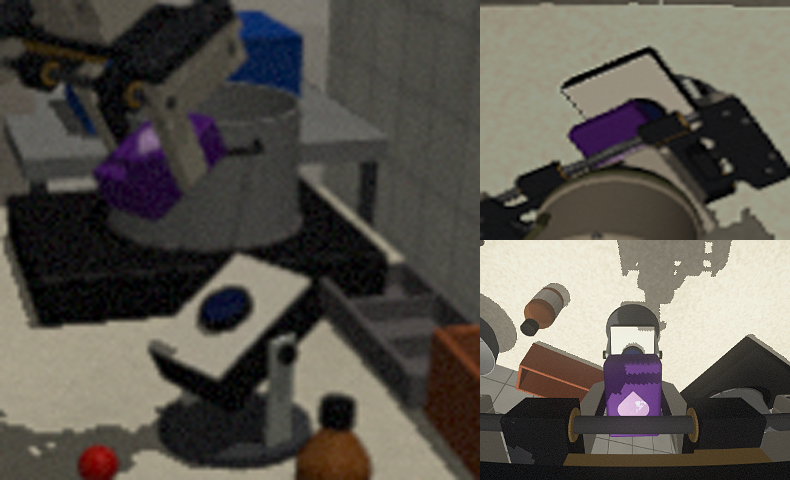

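In the hold view, the side crop shows the bar at ~(155,165) held parallel above the panel, and the lens at (224,308). The wrist view shows the bar's end near (635,355), with the lens just beyond it. I'll enlarge the wrist and side bar views to measure the actual seat in the grip.

Run:
```python
from st import *
import pickle
c=cam("wrist");W=eyes.read_camera("wrist");s=monitor.read_state();pickle.dump((c,W,s),open("w5.pkl","wb"))
S=np.load("side2.npy")
rs=lambda im,w,h:cv2.resize(im,(w,h),interpolation=cv2.INTER_CUBIC)
a=rs(W[170:320,190:320],390,450);b=rs(np.clip(S[85:125,240:285].astype(float)*1.4,0,255).astype(np.uint8),405,360);b=cv2.copyMakeBorder(b,0,90,0,0,0)
cv2.imwrite("pics/hold2.png",np.hstack([a,b]))
# expected corners in pixels (tool frame: x toward robot, z out)
Rc=R.from_rotvec(s["orientation"]).as_matrix();p=s["tool_pos"]
for z,l in ((.0065,"under"),(.0065-.032,"top")):
    X=[p+Rc@np.array([x,y,z]) for x,y in ((.038,.026),(.038,-.026),(-.038,-.026),(-.038,.026))]
    print(l,"wrist crop",((proj(c,X)-[190,170]+.35)*3).round(0).tolist(),"side crop",((proj(cam("side"),X)-[240,85]+.35)*9+[390,0]).round(0).tolist())
```

```text
under wrist crop [[317.0, 23.0], [67.0, 23.0], [81.0, 342.0], [303.0, 342.0]] side crop [[461.0, 282.0], [583.0, 325.0], [767.0, 149.0], [641.0, 114.0]]
top wrist crop [[345.0, 62.0], [41.0, 62.0], [61.0, 434.0], [324.0, 434.0]] side crop [[416.0, 193.0], [539.0, 233.0], [729.0, 56.0], [601.0, 23.0]]
```

View pics/hold2.png

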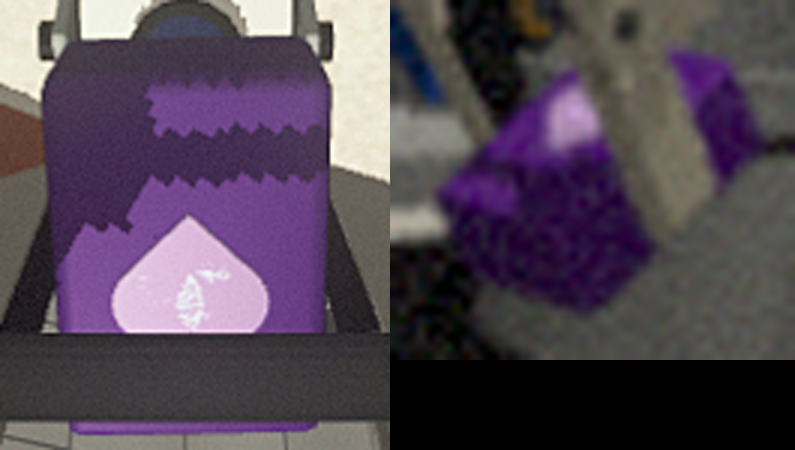

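The bar sits in the grip as expected, within about 2 mm (shifted ~1.5 mm along tool -x), and it is square. I'll trim the position and settle.

Request:
arm_command:
  deltas:
    - [[-0.05, -0.15, 0.1, 0, 0, 0], [0, 0, 0, 0, 0, 0], [0, 0, 0, 0, 0, 0], [0, 0, 0, 0, 0, 0], [0, 0, 0, 0, 0, 0], [0, 0, 0, 0, 0, 0]]

```text
t: 12.9
tool_pos: [0.6066, 0.1828, 0.2196]
orientation: [-0.668, 2.578, 0.168]
force: [-0.4, 0.2, -0.6]
opening: 0.0518
gripper_force: 24.9
```

Run:
```python
from st import *
for i in range(5): report((-.0015,0,.0065)); im=eyes.read_camera("side")
a=blobs(eyes.read_camera("side"),[0,180,50],[6,255,255],(200,160,270,215),10);print("knob side",cv2.minEnclosingCircle(a[0]))
```

```text
tcp [0.60664867 0.18275335 0.21960144] dpos cm [ 0.03 -0.02  0.04] drot deg [-0.07 -0.02 -0.06] 0.05181443751068881 24.89613175392151 [-0.4  0.2 -0.6] 12.9
tcp [0.60663549 0.18278707 0.21959126] dpos cm [ 0.03 -0.02  0.04] drot deg [-0.07 -0.02 -0.07] 0.05194126442614752 24.8961541056633 [-0.  -0.2 -1.3] 12.95
tcp [0.60664913 0.18278043 0.21960052] dpos cm [ 0.03 -0.02  0.04] drot deg [-0.07 -0.02 -0.07] 0.05199134942022954 24.89630252122879 [-0.3  0.1 -1.6] 13.0
tcp [0.60663311 0.18279034 0.21954366] dpos cm [ 0.03 -0.02  0.04] drot deg [-0.07 -0.02 -0.07] 0.052251682660818075 24.896266758441925 [ 0.7  0.8 -1.6] 13.05
tcp [0.60665141 0.18278328 0.21958115] dpos cm [ 0.02 -0.02  0.04] drot deg [-0.06 -0.02 -0.07] 0.051650355955004904 24.89607721567154 [-1.2 -0.3 -1.2] 13.1
knob side ((246.3333282470703, 185.5), 5.069072723388672)
```

Steady and on target to within 0.5 mm of the computed pose, with the knob still over. Handing in.

```bash
python3 -c "
from h import *
print(ticket.close_job())"
```

```text
the job is handed in; nothing more can be done
None
```

I pushed the light lever to its end stop. I then took the small purple bar from the tray and handed the job in at about 13 s, with the bar held steady 12 cm from the lens, square and in line with the panel by my measurements (about 1–2° and 2–3 mm uncertainty); the hand-in returned no verdict.

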